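Close the loaded herb mill and start its lid screw

ROBOT

A 6-joint arm with a two-finger parallel gripper is mounted at the origin on the work surface. World frame = base frame: x ahead of the robot, y to its left, z up, the work surface at z = 0. Lengths are in m, angles in rad, forces in N, time in s.
With the tool pointing down it reaches from about 0.25 to 0.775 m from the base axis. Payload 4 kg.
Tool frame: the origin (TCP) lies midway between the tips of the shut fingers; the grasp point (between the pads) lies 19 mm behind it (robot.hold_point_z is the distance from the TCP to the grasp point, in m); z points along the fingers, y is the line along which they close (so a half turn about z gives the same grasp; the last joint's range is limited). The gripper opens to 94 mm and grips with 3 to 60 N. Pads are 16 mm wide; open, the fingers measure 119 mm over their backs; the gripper's body (75 mm by 177 mm) begins 78 mm behind the grasp point.
Start: joints at [-1.299, 0.087, 1.371, -0, 1.684, -0.103], TCP at [0.201, -0.512, 0.206] pointing down, gripper open.
Joint ranges: [-3.1, 3.1], [-0.76, 2.03], [0.27, 2.55], [-1.08, 4.22], [0.17, 2.65], [-2.57, 2.57]. Speed limits (rad/s): [2.79, 2.79, 3.14, 3.14, 3.14, 3.14].

INTERFACE

Orientations are given as [roll, pitch, yaw] about the fixed x, y, z axes, in that order (R = Rz(yaw) Ry(pitch) Rx(roll)).
In Python, from bench import readout, imaging, robot gives the robot as it stands.
- The arm moves only by the tool carry_out, never from a script. Its argument "motion" is text: rows parted by semicolons, each of 7 numbers parted by spaces: the shift along the tool's x, y, z each as a share of 200 mm, from -1 to 1, then the turn, a rotation vector about the tool's x, y, z each as a share of 120 degrees, from -1 to 1, then the opening, from 0 (shut) to 1 (fully open). A call has 1 to 12 rows; each row shifts and turns the commanded pose from where the row before left it, along the tool's axes as they then stand; what a row does not reach is not made up. A row lasts 1/8 s, in which the tool goes at most 62.5 mm and 10.7 degrees, less where a joint would pass 70% of its speed; a pose out of reach is approached as far as the arm can. A call with a number of a shift or a turn outside -1 to 1 is refused whole. A call with a gripper value outside its range is refused whole. The fingers move at their own pace and stop on an object; the grip force is fixed at half the most. Time passes only in rows, so rows that do not move let the fingers close. It gives the time, the measured TCP pose, the force, the opening and the grip force at its end, in the units of the state.
- readout.get_obs(): the state, without advancing time (a new reading comes with each control period).
- imaging.snapshot(name): name is "side" or "top" or "wrist"; returns a dict with "pixels" (420x560x3 uint8, red, green, blue), "fx", "fy", "cx", "cy" (pixels), "dist_coeffs" ([k1, k2, p1, p2, k3] as OpenCV has them; the pictures are not rectified), "R" (3x3) and "t" (3): a world point X has camera coordinates R X + t. Camera axes: x right, y down, z forward; pixel columns grow to the right and rows downward; lengths in m; the calibration is good to about 2 mm. A picture is of the moment at which its call begins. There is no depth.
- robot.close_job(): hands the job in; it is judged then, once.
The state is a dict: "time": time; "joint_positions": joint angles; "qvel": joint speeds; "joint_torque": joint torques, N m; "tool_pos": TCP position; "ee_rot": TCP orientation; "wrist_force": force on the tool from outside, world axes, zero at the start; "wrist_torque": the same for the moment, N m; "width": finger opening in m; "finger_force": force on a finger pad.
Only numpy, scipy, OpenCV 4.12 (cv2) and the standard library are available. Lean on these libraries where they do the work, as an engineer would, in place of code of your own. Each camera call takes 0.05 s, during which the arm holds its last target. There are 200 camera calls.

TASK

The herb mill is loaded: swing its lid fully shut, then start the lid screw without cross-threading it. By its cross bar, turn the screw backward (anticlockwise from above) until you feel it drop into the thread, then forward (clockwise) one full turn, and finish there with the fingers still gripping the bar, not letting go. Leave the jar, bottle, dish and scoop beside the mill where they are.

Things in the scene. Friction and masses are not known exactly. Their poses are not given: they have to be found in the camera images.
- mill: Bench herb mill, fixed: white housing 270 x 220 x 64 mm, open steel chamber with rim 114 mm high, aluminium lid. Origin under the housing's centre; +x runs from the screw side (towards the robot) to the hinge side, z up. In its frame the lid's hinge line is at x = +100 mm, z = 115 mm, parallel to y; the screw axis is at x = -105 mm, y = 0, vertical when the lid is shut
- boss_top (a point): Top centre of the fixed aluminium boss under the screw: 48 mm across, 108 mm above the table, internal right-hand thread of 8 mm pitch. Where the thread begins differs each time. The screw rests on it: turned backward it climbs at 8 mm a turn, drops 8 mm where the thread begins, and from there, turned forward, goes in 8 mm a turn
- lid (a joint): Lid angle about its hinge, rad: 0 shut (level), grows as it opens upward; begins 0.6 to 1.0. The stiff hinge stays where it is left; about 3 to 15 N pressed on the lid near lid_press swings it shut
- lid_hinge (a point): Middle of the lid's hinge line, at the lid's underside, at the back of the mill; moves with the lid (its x, along the lid away from the free edge; y, along the hinge; z, out of the lid's outer face)
- lid_press (a point): A clear spot on the outer (upper) face of the lid where it can be pushed shut: 160 mm from the hinge, 68 mm to the +y side of the middle. Lid plate 185 x 200 x 8 mm, with a tongue 70 mm wide that runs on to 240 mm from the hinge and carries the screw
- screw: Captive steel screw in the lid: 20 mm shank, 10 mm neck, cross bar on top, about 300 g. It turns freely and slides 24 mm up and down by its own weight. Origin on its axis, at the lid's underside when screw_down is 0; x along the bar, z up the axis. Fingers clamping the bar hard carry the screw and keep it from dropping; fingers loosely embracing the bar turn it and let it drop
- bar (a point): Centre of the cross bar: 64 mm long (its x), 12 mm thick (y), 20 mm high (z); grasp across the thickness. With the lid shut it lies 161 mm above the table less screw_down
- screw_turn (a joint): Turn of the screw, rad, not wrapped: positive clockwise seen from above (forward, screwing in). Begins between -0.25 and 0.25; the thread drop comes 0.5 to 2.0 rad backward of that. At 0 the bar lies along the mill's x; it turns easily (under 0.05 N m)
- screw_down (a joint): How far the screw has gone down in the lid, m: 0 highest, 0.024 lowest (as it hangs with the lid open). With the lid shut: 0.004 to 0.008 riding on the top of the boss's thread, 0.012 just after the drop, 0.020 after one turn forward from there; vertical play in the thread about 1 mm
- jar_near: bystander: white jar 52 mm wide, 60 mm tall, on the table beside the mill; origin under it
- dish: bystander: steel bowl 84 mm wide, 30 mm high, near the mill; origin under it
- scoop: bystander: steel spoon 160 mm long, lying flat; origin at its middle
- bottle: bystander: amber bottle 60 mm wide, 130 mm tall; origin under it

How it is judged:
On the way, in this order (a step that is already met when the one before it is completed fails the run):
1. the lid is shut (under 0.03 rad) with the screw riding on top of the boss's thread (2 to 9.5 mm down) (value of joint lid below 0.03 rad and value of joint screw_down between 0.002 and 0.0095 m), for 0.1 s.
2. turned backward, the screw has dropped into the thread (10 to 14 mm down) with the lid still shut (value of joint lid below 0.03 rad and value of joint screw_turn below -0.4 rad and value of joint screw_down between 0.01 and 0.014 m), for 0.1 s.
At the end, for the whole second after the job is handed in: The lid is shut (under 0.03 rad), the screw stands one turn in from the thread's beginning (17.5 to 22.5 mm down, that is one turn within about 0.3), it is still, and the fingers grip its bar with more than 2 N (value of joint lid below 0.03 rad and value of joint screw_turn above 3 rad and value of joint screw_down between 0.0175 and 0.0225 m and contact force between the fingers and screw above 2 N and velocity of joint screw_turn between -0.1 and 0.1 rad/s); the arm keeps its last pose, push and grip.
It fails at once if the jar, bottle, dish or scoop beside the mill is moved by more than 30 mm (distance of any of jar_near, dish, scoop, bottle from where it was at the start of the episode above 0.03 m).
It also fails if it takes over 72 s, if anything falls off the work surface, if the arm or the gripper's body presses on something with over 40 N, if the wrist force passes 120 N, or if a joint passes its speed limit or range.

## Working session

There is one attempt and no reset: what is moved stays moved. The work goes in short steps, Python scripts to look and compute and a tool call to move; the robot and the scene stay as the last step left them, time stands still between calls to the robot, and variables do not carry over. Pictures are saved under pics/ and viewed, at most 10 in all, crops included, and the job is handed in when it is done.

Besides the shell and the picture viewer there is one more tool, called after "Request:" in YAML: its name, and indented under it one key for each argument. carry_out: Moves the arm, as the interface text tells. Its arguments: {"type":"object","properties":{"motion":{"type":"string"}},"required":["motion"]}

```bash
mkdir -p pics; python3 - <<'E'
from bench import readout, imaging, robot
import cv2,pickle
o=readout.get_obs(); print(o, robot.hold_point_z)
for n in("side","top"):
    s=imaging.snapshot(n); pickle.dump(s,open(f"{n}0.pkl","wb")); cv2.imwrite(f"pics/{n}0.png",s["pixels"][:,:,::-1])
    print(n,s["fx"],s["fy"],s["cx"],s["cy"],s["dist_coeffs"],s["R"],s["t"])
E
```

```text
{'time': 0.0, 'joint_positions': array([-1.29911166e+00,  8.79109978e-02,  1.37221240e+00,  1.49361178e-05,
        1.68362341e+00, -1.03124135e-01]), 'qvel': array([-0.00036499,  0.001939  , -0.0011476 , -0.0014089 , -0.00063536,
       -0.00026027]), 'joint_torque': array([-5.68669184e-04, -3.40188324e+01, -3.02425253e+01,  7.16540054e-02,
        3.29996087e-02, -1.77670195e-04]), 'tool_pos': array([ 0.20119286, -0.51129324,  0.20434948]), 'ee_rot': array([-3.13945147e+00, -2.36517953e-04,  3.74810214e-01]), 'wrist_force': array([ 0.60499166,  0.92708085, -0.70852795]), 'wrist_torque': array([0.03810226, 0.0404685 , 0.04085371]), 'finger_force': 0.0, 'width': 0.09387509805590523} 0.0188
side 436.8258264022127 436.8258264022127 271.26125234957163 210.8381852413522 [0.0456714 0.        0.        0.        0.       ] [[-0.88384362 -0.46774067 -0.00625447]
 [-0.32185847  0.61777806 -0.71746595]
 [ 0.33945187 -0.63211466 -0.69656549]] [0.49527837 0.25166888 0.71301413]
top 441.5321162759562 441.5321162759562 276.5366474705237 217.9337644618857 [-0.14412458  0.          0.          0.          0.        ] [[ 0.00329325 -0.99999195 -0.00229248]
 [-0.99433233 -0.00303098 -0.10627334]
 [ 0.10626554  0.00262948 -0.99433431]] [0.0465403  0.54132774 1.13284932]
```

View pics/top0.png

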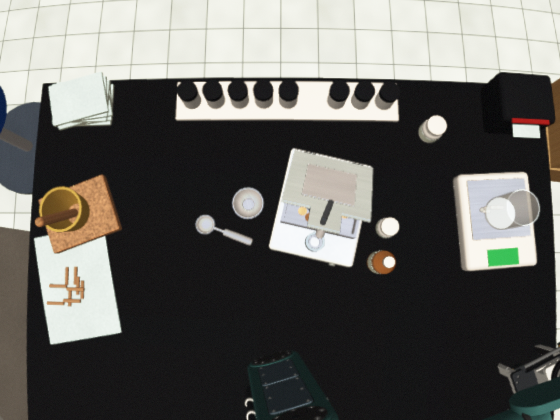

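View pics/side0.png

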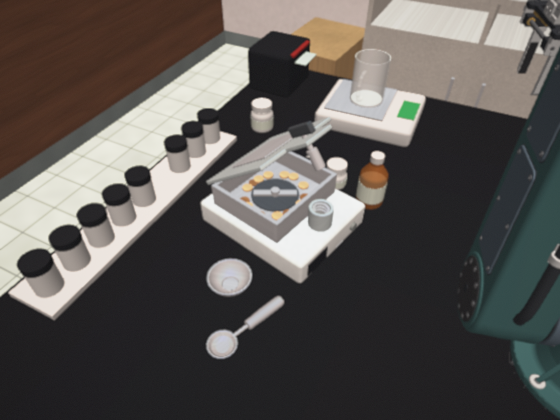

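The top view shows the mill with its boss near (314,241), the front housing edge running (270,249)-(353,265), and the bar near (327,211). The side view shows the boss near (320,208), and the dish, scoop, jar and bottle clear of the front. I'll zoom in on both and cast rays.

```bash
cat > h.py <<'E'
import numpy as np,cv2,pickle
def ray(s,p):
    K=np.array([[s["fx"],0,s["cx"]],[0,s["fy"],s["cy"]],[0,0,1]])
    u=cv2.undistortPoints(np.array([[p]],float),K,np.array(s["dist_coeffs"]))[0,0]
    R=np.array(s["R"]);return -R.T@np.array(s["t"]),R.T@np.array([u[0],u[1],1.])
def onz(s,p,z):
    c,d=ray(s,p);return c+d*(z-c[2])/d[2]
def tri(s1,p1,s2,p2):
    c1,d1=ray(s1,p1);c2,d2=ray(s2,p2)
    d1/=np.linalg.norm(d1);d2/=np.linalg.norm(d2)
    k=np.linalg.lstsq(np.c_[d1,-d2],c2-c1,rcond=None)[0]
    a,b=c1+k[0]*d1,c2+k[1]*d2;return (a+b)/2,np.linalg.norm(a-b)
def proj(s,X):
    K=np.array([[s["fx"],0,s["cx"]],[0,s["fy"],s["cy"]],[0,0,1]])
    return cv2.projectPoints(np.array(X,float).reshape(-1,3),cv2.Rodrigues(np.array(s["R"]))[0],np.array(s["t"]),K,np.array(s["dist_coeffs"]))[0][:,0]
def load(n):return pickle.load(open(n+".pkl","rb"))
E
python3 - <<'E'
from h import *
t=load("top0");s=load("side0")
print("boss",onz(t,(314,241),.108),onz(s,(320,208),.108),tri(t,(314,241),s,(320,208)))
for p in[(270,249),(353,265)]:print(onz(t,p,.064))
a=cv2.resize(t["pixels"][135:275,255:415],None,fx=5,fy=5,interpolation=cv2.INTER_CUBIC)[:600];
b=cv2.resize(s["pixels"][115:275,195:375],None,fx=4,fy=4,interpolation=cv2.INTER_CUBIC)[:600]
cv2.imwrite("pics/t1.png",cv2.resize(t["pixels"][140:275,255:405],None,fx=4.4,fy=4.4,interpolation=cv2.INTER_CUBIC)[:600,:,::-1])
cv2.imwrite("pics/s1.png",cv2.resize(s["pixels"][115:265,195:375],None,fx=4,fy=4,interpolation=cv2.INTER_CUBIC)[:,:,::-1])
E
```

```text
boss [ 0.47639134 -0.04356449  0.108     ] [ 0.47750197 -0.04186032  0.108     ] (array([ 0.47721877, -0.04343362,  0.10664213]), np.float64(0.0015826099549705432))
[0.45820136 0.0644679  0.064     ]
[ 0.41794915 -0.14618938  0.064     ]
```

View pics/t1.png

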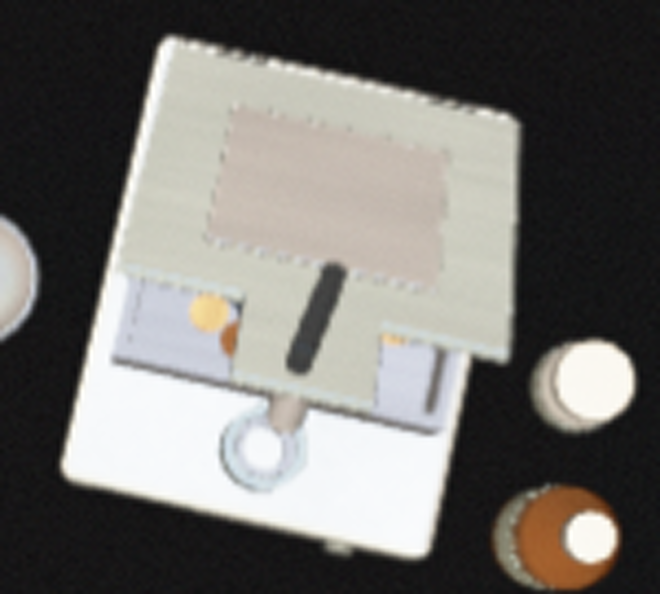

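View pics/s1.png

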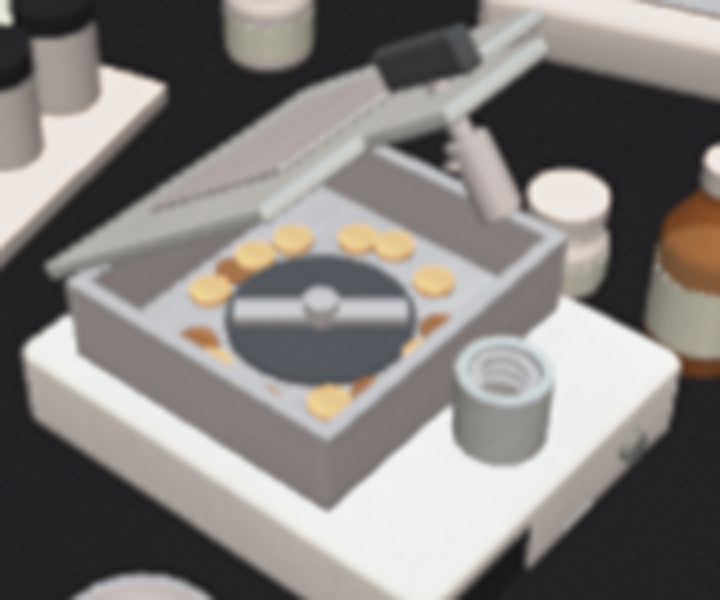

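The crops show the boss top at (263,448) in the top crop, the lid's free +y corner at (122,270) top / (262,212) side, and the bar centre at (317,318) top / (428,55) side.

```bash
python3 - <<'E'
from h import *
t=load("top0");s=load("side0")
T=lambda x,y:(255+x/4.4-.4,140+y/4.4-.4)
S=lambda x,y:(195+x/4-.4,115+y/4-.4)
print("boss",onz(t,T(263,448),.108),tri(t,T(263,448),s,S(504,368)))
# front edge fit
g=t["pixels"].min(2).astype(float);P=[]
for c in range(276,346):
    col=g[240:280,c]; k=np.where(col>128)[0].max(); P.append(onz(t,(c,240+k+(col[k]-128)/(col[k]-col[k+1])),.064)[:2])
v=cv2.fitLine(np.float32(P),cv2.DIST_HUBER,0,1e-4,1e-4).ravel();print("front",v,"yaw",np.arctan(-v[0]/v[1]))
yaw=np.arctan(-v[0]/v[1]); ex=np.array([np.cos(yaw),np.sin(yaw)]);ey=np.array([-ex[1],ex[0]])
b=tri(t,T(263,448),s,S(504,368))[0][:2]
print("boss to front edge (30 expected)",(b-v[2:])@ex)
c=b+.105*ex; print("centre",c)
def M(X):return np.r_[(X[:2]-c)@ex,(X[:2]-c)@ey,X[2]]
for n,a,d in[("corner",(122,270),(262,212)),("bar",(317,318),(428,55))]:
    X,e=tri(t,T(*a),s,S(*d));print(n,X,M(X),e, "ang",np.arctan2(M(X)[2]-.115,.1-M(X)[0]),"r",np.hypot(M(X)[2]-.115,.1-M(X)[0]))
for p in[(390,227),(383,262)]:print(onz(t,p,.06))
E
```

```text
boss [ 0.47537165 -0.04447123  0.108     ] (array([ 0.47623631, -0.04396686,  0.11024345]), np.float64(0.002068798693802078))
front [ 0.2228006   0.97486407  0.43598878 -0.03741131] yaw -0.22468634
boss to front edge (30 expected) 0.04069644452055863
centre [ 0.57859703 -0.06736093]
corner [0.55857683 0.03591401 0.23003058] [-0.04252669  0.09621852  0.23003058] 0.0034828854662149232 ang 0.6790436969922069 r 0.18315537583911146
bar [ 0.53007339 -0.05801342  0.25966599] [-0.04938659 -0.00169855  0.25966599] 0.0007670496981674821 ang 0.7693459794563583 r 0.20795336461371006
[ 0.51523663 -0.2444492   0.06      ]
[ 0.42535412 -0.22445144  0.06      ]
```

Request:
carry_out:
  motion: "0 0 -0.17 0 0 0.0717 0; 0 0 -0.17 0 0 0.0717 0; 0 0 -0.17 0 0 0.0717 0; 0 0 -0.17 0 0 0.0717 0; 0 0 0 0 0 0 0"

```text
time: 0.72
tool_pos: [0.2016, -0.5127, 0.3442]
ee_rot: [3.137, -0.003, -0.224]
wrist_force: [-0.4, 0.4, -0.3]
width: 0.0475
finger_force: 0.0
```

Request:
carry_out:
  motion: "0.104 -0.243 0 0 0 0 0; 0.104 -0.243 0 0 0 0 0; 0.104 -0.243 0 0 0 0 0; 0.104 -0.243 0 0 0 0 0; 0.104 -0.243 0 0 0 0 0; 0.104 -0.243 0 0 0 0 0; 0.104 -0.243 0 0 0 0 0; 0.104 -0.243 0 0 0 0 0; 0.104 -0.243 0 0 0 0 0; 0.104 -0.243 0 0 0 0 0; 0.104 -0.243 0 0 0 0 0; 0.104 -0.243 0 0 0 0 0"

```text
time: 2.22
tool_pos: [0.5755, 0.0023, 0.3387]
ee_rot: [3.141, 0.004, -0.223]
wrist_force: [-0.4, -0.2, 0.3]
width: 0.0006
finger_force: 0.0
```

Request:
carry_out:
  motion: "0 0 0 0 0 0 0; 0 0 0 0 0 0 0"

```text
time: 2.48
tool_pos: [0.5746, 0.0004, 0.3395]
ee_rot: [3.14, 0.003, -0.224]
wrist_force: [0.6, -0.1, -1.0]
width: 0.0005
finger_force: 0.0
```

Request:
carry_out:
  motion: "0 0 0.14 0 0 0 0; 0 0 0.14 0 0 0 0; 0 0 0.14 0 0 0 0; 0 0 0.12 0 0 0 0; -0.012 0 0.04 0 0 0 0; -0.012 0 0.04 0 0 0 0; -0.012 0 0.04 0 0 0 0"

```text
time: 3.35
tool_pos: [0.5687, 0.0017, 0.2114]
ee_rot: [-3.141, -0.004, -0.226]
wrist_force: [-0.9, 0.2, 4.4]
width: 0.0007
finger_force: 1.8
```

Request:
carry_out:
  motion: "-0.012 0 0.04 0 0 0 0; -0.012 0 0.04 0 0 0 0; -0.012 0 0.04 0 0 0 0; -0.012 0 0.04 0 0 0 0; -0.012 0 0.04 0 0 0 0; -0.012 0 0.04 0 0 0 0; -0.012 0 0.04 0 0 0 0; -0.012 0 0.04 0 0 0 0; -0.012 0 0.04 0 0 0 0; -0.012 0 0.04 0 0 0 0; 0 0 0 0 0 0 0"

```text
time: 4.72
tool_pos: [0.5459, 0.0073, 0.1299]
ee_rot: [-3.142, -0.003, -0.226]
wrist_force: [2.2, -1.2, 3.0]
width: 0.0005
finger_force: 1.7
```

Request:
carry_out:
  motion: "0 0 0.02 0 0 0 0; 0 0 0.015 0 0 0 0; 0 0 0 0 0 0 0; 0 0 0 0 0 0 0"

```text
time: 5.22
tool_pos: [0.5455, 0.0074, 0.1233]
ee_rot: [-3.142, -0.002, -0.226]
wrist_force: [2.1, -1.4, 5.2]
width: 0.0005
finger_force: 2.6
```

Request:
carry_out:
  motion: "0 0 0.01 0 0 0 0; 0 0 0.01 0 0 0 0; 0 0 0 0 0 0 0; 0 0 0 0 0 0 0"

```text
time: 5.72
tool_pos: [0.5456, 0.0074, 0.1231]
ee_rot: [-3.141, -0.004, -0.226]
wrist_force: [-4.0, -0.4, 18.3]
width: 0.0004
finger_force: 9.1
```

Request:
carry_out:
  motion: "0 0 -0.15 0 0 0 0; 0 0 -0.2 0 0 0 0.4; -0.094 0.109 -0.2 0 0 0 0.4; -0.094 0.109 -0.15 0 0 0 0.4; -0.094 0.109 0 0 0 0 0.4; 0 0 0 0 0 0 0.4"

```text
time: 6.48
tool_pos: [0.4738, -0.044, 0.258]
ee_rot: [3.141, 0.002, -0.228]
wrist_force: [-0.2, 0.3, 0.3]
width: 0.0377
finger_force: 0.0
```

```bash
python3 - <<'E'
from bench import readout, imaging
import cv2,pickle,numpy as np
ims=[]
for n in("side","wrist"):
    s=imaging.snapshot(n); pickle.dump(s,open(f"{n}2.pkl","wb")); ims.append(s["pixels"][:,:,::-1])
ims[0]=cv2.resize(ims[0][130:280,200:400],None,fx=2.8,fy=2.8,interpolation=cv2.INTER_CUBIC)
a,b=ims; b=cv2.resize(b,None,fx=.42,fy=.42); c=np.zeros((420,800,3),np.uint8); c[:420,:560]=a; c[:b.shape[0],560:560+b.shape[1]]=b
cv2.imwrite("pics/c2.png",c); print(readout.get_obs()["tool_pos"],s["R"],s["t"])
E
```

```text
[ 0.47479489 -0.04314679  0.25720974] [[-2.25772858e-01 -9.74179809e-01 -5.62052533e-04]
 [-9.43687117e-01  2.18562673e-01  2.48364616e-01]
 [-2.41828950e-01  5.66043909e-02 -9.68666455e-01]] [0.06470156 0.4200268  0.55746201]
```

View pics/c2.png

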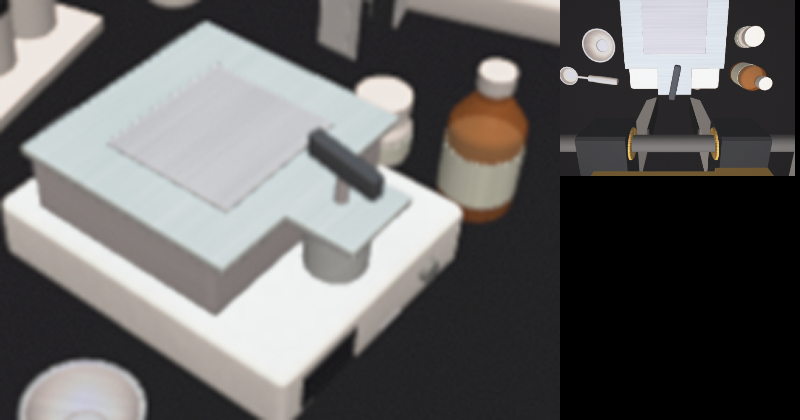

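The lid is shut flat and the bar stands above it: crop (346,165) in the side view, about (274,195) in the wrist view. Now I'll measure the bar's centre and direction.

```bash
cat >> h.py <<'E'
def bar(s,p,r,thr=90):
    g=s["pixels"].max(2); x,y=map(int,p); m=np.zeros(g.shape,np.uint8); m[y-r:y+r,x-r:x+r]=255; m[g>thr]=0
    n,l,st,ce=cv2.connectedComponentsWithStats(m)
    k=min(range(1,n),key=lambda i:np.hypot(*(ce[i]-p))-st[i,4]/50)
    return cv2.minAreaRect(np.argwhere(l==k)[:,::-1].astype(np.float32)),ce[k],st[k]
E
python3 - <<'E'
from h import *
w=load("wrist2");s=load("side2")
rw,cw,stw=bar(w,(274,195),48); rs,cs,sts=bar(s,(200+346/2.8,130+165/2.8),20)
print(rw,cw,stw,rs,cs,sts)
print("tri",tri(w,rw[0],s,rs[0]))
b=cv2.boxPoints(rw); e=sorted([(np.linalg.norm(b[i]-b[i-1]),i) for i in range(4)])
i,j=e[0][1],e[1][1]
A,B=[onz(w,(b[k]+b[k-1])/2,.165)for k in(i,j)]
print(A,B,np.linalg.norm(A-B),(A+B)/2,"dir",np.arctan2(*(A-B)[1::-1]))
E
```

```text
((273.5, 227.0), (94.99998474121094, 29.999996185302734), -0.0) [273.31329923 231.81905371] [ 226  212   96   31 1564] ((322.3845520019531, 189.9230499267578), (31.063213348388672, 7.211102485656738), 33.690067291259766) [322.75132275 190.03703704] [310 179  26  22 189]
tri (array([ 0.46568843, -0.03808593,  0.16405178]), np.float64(0.018618462356686363))
[ 0.46570619 -0.00763421  0.165     ] [ 0.44944537 -0.07785406  0.165     ] 0.07207802889737458 [ 0.45757578 -0.04274413  0.165     ] dir 1.343237185305795
```

```bash
python3 - <<'E'
from h import *
w=load("wrist2");s=load("side2")
g=w["pixels"].max(2)
for y in range(148,244,6):print(y,g[y,244:304:3])
print(s["pixels"][190,323])
E
```

```text
148 [238 238 238 238 238 237 237 237 237 237 237 237 237 237 237 237 236 237
 236 236]
154 [238 238 238 238 237 237 237 237 237 237 173 129 174 218 236 236 235 235
 235 235]
160 [236 236 236 236 236 235 235 235 236 210 102 111 103  97  83 235 235 235
 235 235]
166 [240 240 240 240 240 240 240 240 239  94 108 112 110 107  89 239 239 239
 239 238]
172 [238 237 238 238 238 238 238 238 238  97 114 109 109 101 171 237 237 236
 236 236]
178 [239 239 239 239 239 239 239 239 140 104 114 109 107  91 237 239 239 239
 238 239]
184 [239 239 239 239 239 239 239 239  84 110 112 111 105  74 238 238 238 238
 238 237]
190 [237 237 237 237 237 237 237 222 100 114 109 109  96 232 237 237 236 236
 236 236]
196 [240 240 240 240 239 239 239 107 106 113 111 107  88 239 238 238 238 238
 238 238]
202 [238 238 238 238 238 238 237  94 112 110 110 101 180 236 236 236 236 235
 236 236]
208 [237 237 237 237 237 237 167 102 113 109 107  91 235 235 235 236 235 235
 235 235]
214 [237 237 237 237 237 236  85 108 113 110 104  99 235 235 235 235 235 234
 235 234]
220 [238 238 238 238 238 238  97 113 109 108  96 232 237 237 237 237 236 237
 236 236]
226 [116 115 112  87  88  76 103 112 110 107  86  86  75  74  74  72  71  70
  69  68]
232 [ 41  41  39  41  41  86 110 110 109 100  48  41  41  41  41  41  41  40
  40  41]
238 [40 40 40 40 40 40 40 52 65 58 41 40 40 40 40 40 41 41 42 41]
[57 58 58]
```

```bash
cat > wb.py <<'E'
from h import *
def wbar(w,z,lo=98,hi=130,box=(244,150,304,242)):
    g=w["pixels"].max(2); m=cv2.inRange(g,lo,hi); k=np.zeros_like(m); x0,y0,x1,y1=box; k[y0:y1,x0:x1]=m[y0:y1,x0:x1]
    k=cv2.morphologyEx(k,cv2.MORPH_OPEN,np.ones((5,5),np.uint8))
    n,l,st,ce=cv2.connectedComponentsWithStats(k); i=1+np.argmax(st[1:,4])
    pts=np.argwhere(l==i)[:,::-1].astype(np.float32)
    W=np.array([onz(w,p,z)[:2] for p in pts],np.float32)
    r=cv2.minAreaRect(W*1000); b=cv2.boxPoints(r); d=max([b[1]-b[0],b[2]-b[1]],key=np.linalg.norm)
    return np.array(r[0])/1000,np.array(r[1]),np.arctan2(d[1],d[0]),st[i]
E
python3 - <<'E'
from wb import *
w=load("wrist2");s=load("side2")
for z in(.161,.165,.169):print(z,wbar(w,z))
c=wbar(w,.165)[0]
rs,cs,_=bar(s,(322,190),20)
# height: side ray, where it meets the vertical through bar centre
C,d=ray(s,cs); k=np.dot(c-C[:2],d[:2])/np.dot(d[:2],d[:2]);print("side at bar",C+k*d, proj(s,[[.476,-.044,.155]]),cs)
E
```

```text
0.161 (array([ 0.47819333, -0.0462843 ]), array([ 9.0160799 , 60.89296341]), np.float32(-0.4139697), array([261, 160,  24,  77, 912], dtype=int32))
0.165 (array([ 0.4791777 , -0.04648876]), array([ 8.88479519, 60.00628662]), np.float32(-0.41396978), array([261, 160,  24,  77, 912], dtype=int32))
0.169 (array([ 0.48016193, -0.04669323]), array([ 8.75352383, 59.11968994]), np.float32(-0.4139696), array([261, 160,  24,  77, 912], dtype=int32))
side at bar [ 0.47748746 -0.04707999  0.14915457] [[323.08575475 188.86849953]] [322.75132275 190.03703704]
```

Request:
carry_out:
  motion: "0.011 0.01 0 0 0 0.0444 0.4; 0 0 0.15 0 0 0.0444 0.4; 0 0 0.15 0 0 0 0.4; 0 0 0.15 0 0 0 0.4; 0 0 0.1 0 0 0 0.4; 0 0 0.076 0 0 0 0.4; 0 0 0 0 0 0 0.2; 0 0 0 0 0 0 0.17; 0 0 0 0 0 0 0.17"

```text
time: 7.7
tool_pos: [0.4777, -0.046, 0.1345]
ee_rot: [-3.141, -0.002, -0.412]
wrist_force: [0.2, 0.1, 1.1]
width: 0.0164
finger_force: 0.0
```

```bash
python3 - <<'E'
from bench import readout, imaging
import cv2,pickle,numpy as np
ims=[]
for n in("side","wrist"):
    s=imaging.snapshot(n); pickle.dump(s,open(f"{n}3.pkl","wb")); ims.append(s["pixels"][:,:,::-1])
a=cv2.resize(ims[0][150:250,270:370],None,fx=4,fy=4,interpolation=cv2.INTER_CUBIC); b=cv2.resize(ims[1][120:320,180:380],None,fx=2,fy=2)
cv2.imwrite("pics/c3.png",np.hstack([a,b])); o=readout.get_obs();print(o["tool_pos"],o["wrist_force"],o["width"],o["joint_positions"])
E
```

```text
[ 0.47743521 -0.04605368  0.13420814] [-0.55309538 -0.23433671 -0.73624678] 0.016287744267353008 [-2.14402752e-01 -4.62219933e-02  1.64829018e+00 -5.20606121e-05
  1.53769505e+00  1.76835387e+00]
```

View pics/c3.png

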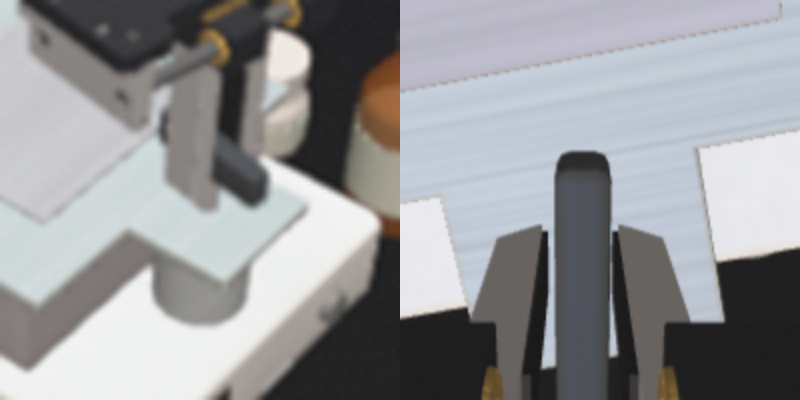

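The fingers embrace the bar (wrist crop: bar columns 555-610, far end at row 152, which is full-frame row 196). I'll turn it backward in steps and watch that far end.

```bash
cat > look.py <<'E'
from bench import readout, imaging
from wb import *
import sys
o=readout.get_obs(); w=imaging.snapshot("wrist"); s=imaging.snapshot("side")
pickle.dump(w,open("w_last.pkl","wb"));pickle.dump(s,open("s_last.pkl","wb"))
g=w["pixels"].max(2).astype(int); row=[]
for c in range(268,289,4):
    col=g[165:250,c]; row.append(165+int(np.argmax(col<140)))
tp=o["tool_pos"];yaw=o["ee_rot"][2]
q=np.array([.477,-.0455]);e=np.array([np.cos(yaw),np.sin(yaw)])
pr=[round(float(proj(w,[[*(q+.032*e),.171-d]])[0,1]),1) for d in(.004,.008,.012,.016,.020)]
wid=[int((g[r,250:310]<140).sum()) for r in(210,214,218)]
print("t",round(float(o["time"]),2),"yaw",round(float(yaw),3),"pos",tp.round(4),"F",o["wrist_force"].round(1),"w",round(o["width"],4),"j6",round(o["joint_positions"][5],2),"rows",row,"pred d=4,8,12,16,20mm",pr,"wid",wid)
E
python3 look.py
```

```text
t 7.8 yaw -0.412 pos [ 0.4774 -0.0461  0.1342] F [-0.6 -0.2 -0.7] w 0.0163 j6 1.77 rows [196, 196, 196, 197, 203, 235] pred d=4,8,12,16,20mm [211.7, 209.1, 206.6, 204.2, 201.9] wid [29, 29, 29]
```

Request:
carry_out:
  motion: "0 0 0.01 0 0 -0.06 0.15; 0 0 0 0 0 -0.06 0.15; 0 0 0 0 0 0 0.15"

```text
time: 8.28
tool_pos: [0.4771, -0.0463, 0.1317]
ee_rot: [3.141, -0.001, -0.162]
wrist_force: [-0.1, -1.3, 0.7]
width: 0.0143
finger_force: 0.4
```

```bash
python3 look.py
```

```text
t 8.28 yaw -0.162 pos [ 0.4771 -0.0463  0.1317] F [-0.1 -1.3  0.7] w 0.0143 j6 1.52 rows [197, 196, 197, 197, 198, 199] pred d=4,8,12,16,20mm [212.4, 209.7, 207.1, 204.7, 202.4] wid [29, 30, 30]
```

Request:
carry_out:
  motion: "0 0 0 0 0 -0.06 0.15; 0 0 0 0 0 -0.06 0.15; 0 0 0 0 0 0 0.15"

```text
time: 8.75
tool_pos: [0.4771, -0.0462, 0.1315]
ee_rot: [3.141, -0.001, 0.088]
wrist_force: [0.8, -1.9, 1.7]
width: 0.0141
finger_force: 0.6
```

```bash
python3 look.py
```

```text
t 8.75 yaw 0.088 pos [ 0.4771 -0.0462  0.1315] F [ 0.8 -1.9  1.7] w 0.0141 j6 1.27 rows [198, 197, 197, 198, 198, 199] pred d=4,8,12,16,20mm [211.9, 209.2, 206.6, 204.1, 201.8] wid [29, 30, 30]
```

Request:
carry_out:
  motion: "0 0 0 0 0 -0.06 0.15; 0 0 0 0 0 -0.06 0.15; 0 0 0 0 0 0 0.15"

```text
time: 9.22
tool_pos: [0.4771, -0.0461, 0.1315]
ee_rot: [3.141, -0.0, 0.339]
wrist_force: [0.1, -1.4, 0.1]
width: 0.014
finger_force: 0.8
```

```bash
python3 look.py
```

```text
t 9.22 yaw 0.339 pos [ 0.4771 -0.0461  0.1315] F [ 0.1 -1.4  0.1] w 0.014 j6 1.02 rows [198, 197, 198, 198, 198, 200] pred d=4,8,12,16,20mm [211.1, 208.4, 205.8, 203.4, 201.1] wid [29, 29, 30]
```

Request:
carry_out:
  motion: "0 0 0 0 0 -0.06 0.15; 0 0 0 0 0 -0.06 0.15; 0 0 0 0 0 0 0.15"

```text
time: 9.7
tool_pos: [0.4772, -0.046, 0.1314]
ee_rot: [3.141, -0.001, 0.59]
wrist_force: [0.0, -2.4, 0.7]
width: 0.0144
finger_force: 1.0
```

```bash
python3 look.py
```

```text
t 9.7 yaw 0.59 pos [ 0.4772 -0.046   0.1314] F [ 0.  -2.4  0.7] w 0.0144 j6 0.77 rows [199, 198, 198, 199, 199, 201] pred d=4,8,12,16,20mm [210.2, 207.5, 205.0, 202.6, 200.3] wid [29, 29, 30]
```

Request:
carry_out:
  motion: "0 0 0 0 0 -0.06 0.15; 0 0 0 0 0 -0.06 0.15; 0 0 0 0 0 0 0.15"

```text
time: 10.18
tool_pos: [0.4772, -0.0459, 0.1314]
ee_rot: [3.141, -0.0, 0.842]
wrist_force: [0.7, -2.5, 1.4]
width: 0.0139
finger_force: 1.1
```

```bash
python3 look.py
```

```text
t 10.18 yaw 0.842 pos [ 0.4772 -0.0459  0.1314] F [ 0.7 -2.5  1.4] w 0.0139 j6 0.51 rows [200, 199, 199, 199, 200, 201] pred d=4,8,12,16,20mm [209.2, 206.5, 204.0, 201.6, 199.4] wid [29, 30, 30]
```

Request:
carry_out:
  motion: "0 0 0 0 0 -0.06 0.15; 0 0 0 0 0 -0.06 0.15; 0 0 0 0 0 0 0.15"

```text
time: 10.65
tool_pos: [0.4771, -0.0457, 0.1313]
ee_rot: [3.141, -0.001, 1.093]
wrist_force: [2.2, -0.9, 1.3]
width: 0.0141
finger_force: 1.0
```

```bash
python3 look.py
```

```text
t 10.65 yaw 1.093 pos [ 0.4771 -0.0457  0.1313] F [ 2.2 -0.9  1.3] w 0.0141 j6 0.26 rows [178, 177, 176, 175, 174, 202] pred d=4,8,12,16,20mm [208.3, 205.7, 203.2, 200.8, 198.6] wid [28, 29, 30]
```

```bash
python3 - <<'E'
from wb import *
w=load("w_last");s=load("s_last")
a=cv2.resize(s["pixels"][150:250,270:370],None,fx=4,fy=4,interpolation=cv2.INTER_CUBIC); b=cv2.resize(w["pixels"][120:320,180:380],None,fx=2,fy=2)
cv2.imwrite("pics/c4.png",np.hstack([a,b])[:,:,::-1])
print(w["pixels"].max(2)[165:215:2,276])
E
```

```text
[238 238 238 238 238 146 175 203 215 216 215 214 213 213 213 215 215 137
  48  50  50  51  68  81  86]
```

View pics/c4.png

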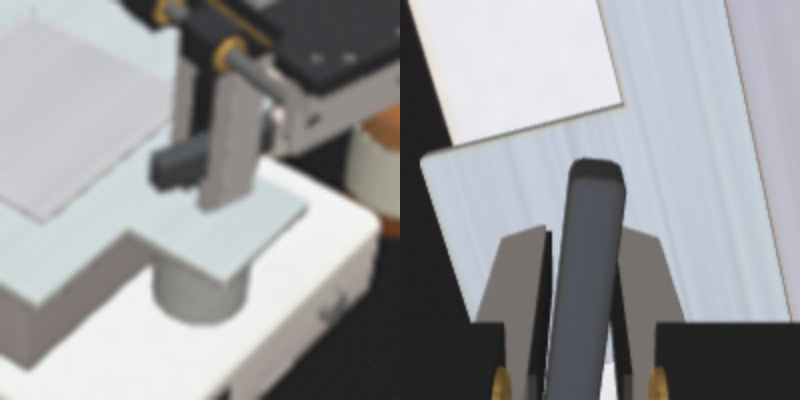

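Not dropped yet: the bar's far end is still at row ~199. The row-175 hits were the lid edge, so I'll use a tighter threshold and smaller steps.

```bash
sed -i 's/col<140/col<100/' look.py; python3 look.py
```

```text
t 10.75 yaw 1.093 pos [ 0.4771 -0.0457  0.1312] F [ 2.1 -1.4  1.9] w 0.0141 j6 0.26 rows [200, 199, 200, 200, 201, 203] pred d=4,8,12,16,20mm [208.4, 205.7, 203.2, 200.9, 198.6] wid [28, 30, 30]
```

Request:
carry_out:
  motion: "0 0 0 0 0 -0.04 0.15; 0 0 0 0 0 -0.04 0.15; 0 0 0 0 0 0 0.15"

```text
time: 11.22
tool_pos: [0.477, -0.0457, 0.1313]
ee_rot: [3.141, -0.0, 1.262]
wrist_force: [1.6, -1.5, 1.5]
width: 0.0142
finger_force: 1.0
```

```bash
python3 look.py
```

```text
t 11.22 yaw 1.262 pos [ 0.477  -0.0457  0.1313] F [ 1.6 -1.5  1.5] w 0.0142 j6 0.09 rows [200, 199, 200, 200, 201, 203] pred d=4,8,12,16,20mm [207.5, 204.9, 202.4, 200.0, 197.8] wid [28, 29, 30]
```

Request:
carry_out:
  motion: "0 0 0 0 0 -0.04 0.15; 0 0 0 0 0 -0.04 0.15; 0 0 0 0 0 0 0.15"

```text
time: 11.7
tool_pos: [0.4767, -0.0459, 0.1308]
ee_rot: [-3.141, 0.0, 1.429]
wrist_force: [2.4, -1.1, -1.0]
width: 0.0144
finger_force: 1.2
```

```bash
python3 look.py
```

```text
t 11.7 yaw 1.429 pos [ 0.4767 -0.0459  0.1308] F [ 2.4 -1.1 -1. ] w 0.0144 j6 -0.07 rows [196, 196, 196, 196, 197, 199] pred d=4,8,12,16,20mm [206.8, 204.2, 201.7, 199.3, 197.1] wid [28, 29, 28]
```

Request:
carry_out:
  motion: "0 0 0 0 0 0.02 0.18; 0 0 0 0 0 0 0.18"

```text
time: 12.05
tool_pos: [0.476, -0.0455, 0.1307]
ee_rot: [-3.139, -0.0, 1.389]
wrist_force: [-0.2, -0.7, -0.1]
width: 0.0168
finger_force: 0.0
```

```bash
python3 look.py;  python3 - <<'E'
from wb import *
w=load("w_last");s=load("s_last")
a=cv2.resize(s["pixels"][150:250,270:370],None,fx=4,fy=4,interpolation=cv2.INTER_CUBIC); b=cv2.resize(w["pixels"][120:320,180:380],None,fx=2,fy=2)
cv2.imwrite("pics/c5.png",np.hstack([a,b])[:,:,::-1])
E
```

```text
t 12.05 yaw 1.389 pos [ 0.476  -0.0455  0.1307] F [-0.2 -0.7 -0.1] w 0.0168 j6 -0.03 rows [197, 196, 196, 197, 197, 199] pred d=4,8,12,16,20mm [207.5, 204.9, 202.4, 200.1, 197.8] wid [29, 28, 28]
```

View pics/c5.png

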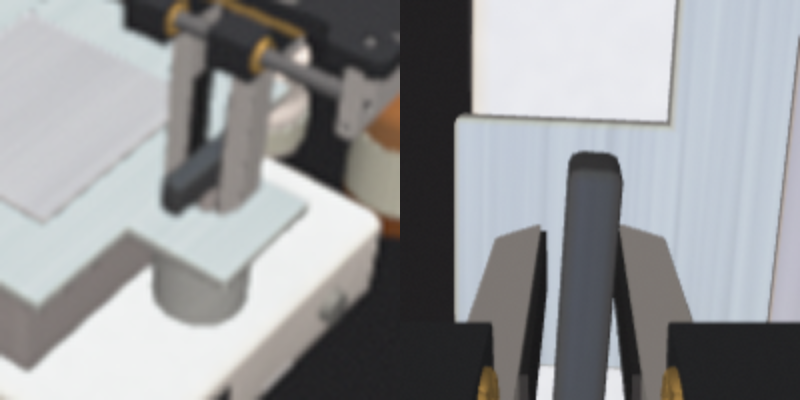

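The bar visibly sits lower: its near end is at side crop (178,212), against (170,185) before. I'll check that against the predicted heights.

```bash
python3 - <<'E'
from wb import *
s=load("s_last")
for y in(1.27,1.32,1.37):
  e=np.array([np.cos(y),np.sin(y)]);n=np.array([-e[1],e[0]])
  for d in(.004,.008,.012):
    P=[[*(np.array([.477,-.0455])+.032*e+k*.006*n),.151-d+h] for k in(-1,1) for h in (0,.02)]
    print(y,d,((proj(s,P)-[270,150])*4).round(0).tolist())
g=s["pixels"].max(2)[190:212,306:326];print(g)
E
```

```text
1.27 0.004 [[154.0, 193.0], [156.0, 160.0], [174.0, 206.0], [177.0, 173.0]]
1.27 0.008 [[153.0, 200.0], [156.0, 167.0], [173.0, 213.0], [176.0, 180.0]]
1.27 0.012 [[153.0, 206.0], [155.0, 174.0], [173.0, 219.0], [176.0, 186.0]]
1.32 0.004 [[156.0, 195.0], [159.0, 162.0], [177.0, 207.0], [180.0, 174.0]]
1.32 0.008 [[156.0, 202.0], [158.0, 169.0], [177.0, 214.0], [179.0, 181.0]]
1.32 0.012 [[155.0, 208.0], [158.0, 175.0], [176.0, 220.0], [179.0, 188.0]]
1.37 0.004 [[159.0, 197.0], [161.0, 164.0], [181.0, 209.0], [183.0, 175.0]]
1.37 0.008 [[158.0, 204.0], [161.0, 171.0], [180.0, 215.0], [183.0, 182.0]]
1.37 0.012 [[158.0, 210.0], [160.0, 177.0], [179.0, 222.0], [182.0, 189.0]]
[[218 217 216 216 202 168 148 143 136 118  97  91  93  96  98  97  93  84
   78 103]
 [216 216 216 216 202 165 143 135 119 101  93  94  96  97  96  91  81  71
   71 103]
 [217 216 216 216 201 159 130 113 100  95  94  96  98  96  89  81  68  62
   71 108]
 [216 217 217 216 194 142 106  96  94  94  96  96  95  87  77  68  60  60
   76 112]
 [217 217 217 211 176 119  92  93  96  96  96  93  85  76  65  59  58  59
  
[... 754 characters left out ...]
 198 192
  173 170]
 [219 219 219 219 218 213 199 184 184 199 216 219 219 218 217 217 218 216
  207 202]
 [219 219 218 218 218 217 215 213 215 217 218 217 217 218 219 219 219 218
  216 215]
 [219 218 218 217 216 216 216 217 219 219 218 217 218 219 219 219 218 217
  216 216]
 [218 218 218 216 215 215 217 218 218 217 218 218 219 219 219 218 216 216
  215 217]
 [210 216 217 216 215 216 218 218 217 217 218 219 220 219 218 217 215 216
  217 218]
 [182 199 209 215 217 218 218 218 218 218 219 220 219 218 217 216 216 217
  217 217]
 [147 165 185 204 216 218 218 218 219 220 220 219 218 216 216 217 217 218
  217 216]
 [127 136 151 173 193 206 214 219 221 221 220 218 217 216 217 218 217 217
  216 217]]
```

The drop has happened: far-end row 200 → 196, the side view is lower, Fz jumped, and it is free of finger force. Now forward, stroke 1.

Request:
carry_out:
  motion: "0 0 0 0 0 0.07 0.15; 0 0 0 0 0 0.07 0.15; 0 0 0 0 0 0.07 0.15; 0 0 0 0 0 0.07 0.15; 0 0 0 0 0 0.07 0.15; 0 0 0 0 0 0.07 0.15; 0 0 0 0 0 0.07 0.15; 0 0 0 0 0 0.07 0.15; 0 0 0 0 0 0.07 0.15; 0 0 0 0 0 0.07 0.15; 0 0 0 0 0 0.07 0.15; 0 0 0 0 0 0.07 0.15"

```text
time: 13.65
tool_pos: [0.4766, -0.0462, 0.1308]
ee_rot: [3.141, 0.001, -0.375]
wrist_force: [1.1, -0.4, -1.4]
width: 0.0142
finger_force: 1.1
```

Request:
carry_out:
  motion: "0 0 0 0 0 0.07 0.15; 0 0 0 0 0 0.07 0.15; 0 0 0 0 0 0.07 0.15; 0 0 0 0 0 0 0.15"

```text
time: 14.15
tool_pos: [0.4765, -0.0458, 0.131]
ee_rot: [3.141, 0.001, -0.808]
wrist_force: [-0.7, -0.1, -0.5]
width: 0.0144
finger_force: 0.1
```

```bash
python3 look.py;  python3 - <<'E'
from wb import *
w=load("w_last");s=load("s_last")
a=cv2.resize(s["pixels"][150:250,270:370],None,fx=4,fy=4,interpolation=cv2.INTER_CUBIC); b=cv2.resize(w["pixels"][120:320,180:380],None,fx=2,fy=2)
cv2.imwrite("pics/c6.png",np.hstack([a,b])[:,:,::-1])
E
```

```text
t 14.15 yaw -0.808 pos [ 0.4765 -0.0458  0.131 ] F [-0.7 -0.1 -0.5] w 0.0144 j6 2.16 rows [191, 192, 206, 241, 236, 244] pred d=4,8,12,16,20mm [212.1, 209.3, 206.7, 204.3, 201.9] wid [27, 28, 28]
```

View pics/c6.png

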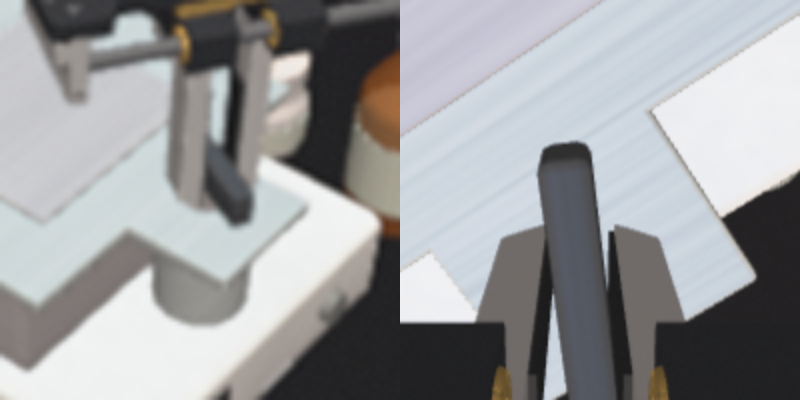

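The bar end is lower (rows 191 against 196 before) and the bar is turning in the thread. Next: open wide, swing back half a turn around the bar, and regrasp.

Request:
carry_out:
  motion: "0 0 0 0 0 0 1; 0 0 0 0 0 0 1; 0 0 0 0 0 0 1; 0 0 0 0 0 0 1; 0 0 0 0 0 0 1; 0 0 0 0 0 0 1; 0 0 0 0 0 0 1; 0 0 0 0 0 0 1"

```text
time: 15.25
tool_pos: [0.4769, -0.0459, 0.1313]
ee_rot: [3.142, -0.0, -0.81]
wrist_force: [-0.4, -0.3, -0.4]
width: 0.0905
finger_force: 0.0
```

Request:
carry_out:
  motion: "0 0 0 0 0 -0.0776 1; 0 0 0 0 0 -0.0776 1; 0 0 0 0 0 -0.0776 1; 0 0 0 0 0 -0.0776 1; 0 0 0 0 0 -0.0776 1; 0 0 0 0 0 -0.0776 1; 0 0 0 0 0 -0.0776 1; 0 0 0 0 0 -0.0776 1; 0 0 0 0 0 -0.0776 1; 0 0 0 0 0 -0.0776 1"

```text
time: 16.5
tool_pos: [0.4769, -0.0459, 0.1313]
ee_rot: [3.142, 0.0, 0.821]
wrist_force: [0.2, 0.3, -0.3]
width: 0.0943
finger_force: 0.0
```

Request:
carry_out:
  motion: "0 0 0 0 0 -0.0776 1; 0 0 0 0 0 -0.0776 1; 0 0 0 0 0 -0.0776 1; 0 0 0 0 0 -0.0776 1; 0 0 0 0 0 -0.0776 1; 0 0 0 0 0 -0.0776 1; 0 0 0 0 0 -0.0776 1; 0 0 0 0 0 -0.0776 1; 0 0 0 0 0 -0.0776 1; 0 0 0 0 0 -0.0776 1; 0 0 0 0 0 0 0.5; 0 0 0 0 0 0 0.5"

```text
time: 18.0
tool_pos: [0.4769, -0.0459, 0.1313]
ee_rot: [3.142, 0.0, 2.438]
wrist_force: [0.5, -0.0, 0.3]
width: 0.0773
finger_force: 0.0
```

Request:
carry_out:
  motion: "0 0 0 0 0 0 0.17; 0 0 0 0 0 0 0.17; 0 0 0 0 0 0 0.17; 0 0 0 0 0 0 0.17; 0 0 0 0 0 0 0.17"

```text
time: 18.62
tool_pos: [0.4769, -0.0459, 0.1313]
ee_rot: [-3.142, 0.0, 2.441]
wrist_force: [0.7, 1.1, -0.1]
width: 0.0276
finger_force: 0.0
```

```bash
python3 look.py
```

```text
t 18.62 yaw 2.441 pos [ 0.4769 -0.0459  0.1313] F [ 0.7  1.1 -0.1] w 0.0276 j6 -1.08 rows [194, 194, 195, 198, 165, 165] pred d=4,8,12,16,20mm [204.1, 201.5, 199.1, 196.9, 194.7] wid [28, 28, 28]
```

Request:
carry_out:
  motion: "0 0 0 0 0 0 0.15; 0 0 0 0 0 0 0.15; 0 0 0.005 0 0 0.078 0.15; 0 0 0 0 0 0.078 0.15; 0 0 0 0 0 0.078 0.15; 0 0 0 0 0 0.078 0.15; 0 0 0 0 0 0.078 0.15; 0 0 0 0 0 0.078 0.15; 0 0 0 0 0 0.078 0.15; 0 0 0 0 0 0.078 0.15; 0 0 0 0 0 0.078 0.15"

```text
time: 20.1
tool_pos: [0.4772, -0.0461, 0.13]
ee_rot: [3.141, -0.0, 0.965]
wrist_force: [1.5, -0.6, -1.7]
width: 0.0141
finger_force: 1.1
```

Request:
carry_out:
  motion: "0 0 0.004 0 0 0.078 0.15; 0 0 0 0 0 0.078 0.15; 0 0 0 0 0 0.078 0.15; 0 0 0 0 0 0.078 0.15; 0 0 0 0 0 0.078 0.15; 0 0 0 0 0 0.078 0.15; 0 0 0 0 0 0.078 0.15; 0 0 0 0 0 0.078 0.15; 0 0 0 0 0 0 0.15"

```text
time: 21.22
tool_pos: [0.4767, -0.0461, 0.1293]
ee_rot: [3.141, 0.0, -0.335]
wrist_force: [-0.1, -0.9, -1.1]
width: 0.0142
finger_force: 0.4
```

```bash
python3 look.py;  python3 - <<'E'
from wb import *
w=load("w_last")
g=w["pixels"].max(2)
for r in(205,215,225,235,245,255): 
    k=np.where(g[r,255:310]<140)[0]+255; print(r,k.min(),k.max(),k.mean(), g[r,258:300:3])
E
```

```text
t 21.23 yaw -0.335 pos [ 0.4767 -0.0461  0.1293] F [-0.1 -0.9 -1.1] w 0.0142 j6 1.69 rows [191, 192, 201, 236, 236, 237] pred d=4,8,12,16,20mm [213.8, 211.0, 208.3, 205.8, 203.4] wid [28, 28, 28]
205 255 276 265.5 [ 81  85  85  87  84  73  47 213 212 211 210 210 210 210]
215 255 277 266.0 [ 87  89  89  89  89  79  61 203 208 209 209 209 209 209]
225 255 279 267.0 [ 87  88  89  88  89  83  72 131 206 207 208 209 210 210]
235 255 297 275.55 [ 85  89  88  88  90  88  76  54 202 127 100 100 101 127]
245 255 309 281.9811320754717 [ 82  87  87  88  88  90  80  68 201  28  81 101 100 100]
255 255 309 281.98148148148147 [ 79  86  87  89  88  90  86  73  80  27  25 100 100 100]
```

Request:
carry_out:
  motion: "0 0 0 0 0 0 1; 0 0 0 0 0 0 1; 0 0 0 0 0 0 1; 0 0 0 0 0 0 1; 0 0 0 0 0 0 1; 0 0 0 0 0 0 1; 0 0 0 0 0 0 1; 0 0 0 0 0 0 1"

```text
time: 22.32
tool_pos: [0.4769, -0.0459, 0.1294]
ee_rot: [3.142, -0.0, -0.336]
wrist_force: [0.1, -0.1, 0.0]
width: 0.0906
finger_force: 0.0
```

Request:
carry_out:
  motion: "0 0 0 0 0 -0.0776 1; 0 0 0 0 0 -0.0776 1; 0 0 0 0 0 -0.0776 1; 0 0 0 0 0 -0.0776 1; 0 0 0 0 0 -0.0776 1; 0 0 0 0 0 -0.0776 1; 0 0 0 0 0 -0.0776 1; 0 0 0 0 0 -0.0776 1; 0 0 0 0 0 -0.0776 1; 0 0 0 0 0 -0.0776 1"

```text
time: 23.58
tool_pos: [0.4769, -0.0459, 0.1295]
ee_rot: [3.141, 0.0, 1.294]
wrist_force: [0.1, -0.4, -0.5]
width: 0.0941
finger_force: 0.0
```

Request:
carry_out:
  motion: "0 0 0 0 0 -0.0776 1; 0 0 0 0 0 -0.0776 1; 0 0 0 0 0 -0.0776 1; 0 0 0 0 0 -0.0776 1; 0 0 0 0 0 -0.0776 1; 0 0 0 0 0 -0.0776 1; 0 0 0 0 0 -0.0776 1; 0 0 0 0 0 -0.0776 1; 0 0 0 0 0 -0.0776 1; 0 0 0 0 0 -0.0776 1; 0 0 0 0 0 0 0.17; 0 0 0 0 0 0 0.17"

```text
time: 25.08
tool_pos: [0.4769, -0.0459, 0.1295]
ee_rot: [-3.141, 0.0, 2.912]
wrist_force: [-0.5, 0.7, -0.0]
width: 0.0772
finger_force: 0.0
```

Request:
carry_out:
  motion: "0 0 0 0 0 0 0.15; 0 0 0 0 0 0 0.15; 0 0 0 0 0 0 0.15; 0 0 0 0 0 0 0.15; 0 0 0 0 0 0 0.15; 0 0 0 0 0 0 0.15; 0 0 0 0 0 0 0.15; 0 0 0 0 0 0 0.15"

```text
time: 26.08
tool_pos: [0.4769, -0.0459, 0.1295]
ee_rot: [-3.142, 0.0, 2.914]
wrist_force: [-0.6, -0.4, -0.6]
width: 0.0144
finger_force: 0.0
```

```bash
python3 look.py
```

```text
t 26.07 yaw 2.914 pos [ 0.4769 -0.0459  0.1295] F [-0.6 -0.4 -0.6] w 0.0144 j6 -1.56 rows [193, 193, 194, 197, 236, 244] pred d=4,8,12,16,20mm [205.6, 203.0, 200.5, 198.2, 196.0] wid [27, 27, 27]
```

Request:
carry_out:
  motion: "0 0 0 0 0 0.07 0.15; 0 0 -0 0 0 0.07 0.15; 0 0 0 0 0 0.07 0.15; 0 0 0 0 0 0.07 0.15; 0 0 0 0 0 0.07 0.15; 0 0 0 0 0 0.07 0.15; 0 0 0 0 0 0.07 0.15; 0 0 0 0 0 0.07 0.15; 0 0 0 0 0 0.07 0.15; 0 0 0 0 0 0.07 0.15; 0 0 0 0 0 0.07 0.15; 0 0 0 0 0 0.07 0.15"

```text
time: 27.68
tool_pos: [0.4771, -0.0459, 0.1292]
ee_rot: [3.141, -0.0, 1.15]
wrist_force: [2.2, 0.5, -2.2]
width: 0.0143
finger_force: 1.1
```

Request:
carry_out:
  motion: "0 0 0 0 0 0 0.12; 0 0 0 0 0 0 0.05; 0 0 0 0 0 0 0.05; 0 0 0 0 0 0 0.05; 0 0 0 0 0 0 0.05; 0 0 0 0 0 0 0.05"

```text
time: 28.42
tool_pos: [0.4771, -0.0462, 0.1295]
ee_rot: [3.141, 0.0, 1.155]
wrist_force: [2.7, -2.1, -3.3]
width: 0.0117
finger_force: 30.0
```

```bash
python3 look.py;  python3 - <<'E'
from wb import *
w=load("w_last");s=load("s_last")
a=cv2.resize(s["pixels"][150:250,270:370],None,fx=4,fy=4,interpolation=cv2.INTER_CUBIC); b=cv2.resize(w["pixels"][120:320,180:380],None,fx=2,fy=2)
cv2.imwrite("pics/c7.png",np.hstack([a,b])[:,:,::-1])
y=1.14;e=np.array([np.cos(y),np.sin(y)]);n=np.array([-e[1],e[0]])
for d in(.012,.016,.02,.024):
    P=[[*(np.array([.477,-.0455])+.032*e+k*.006*n),.151-d+h] for k in(-1,1) for h in (0,.02)]
    print(d,((proj(s,P)-[270,150])*4).round(0).tolist())
E
```

```text
t 28.43 yaw 1.155 pos [ 0.4771 -0.0462  0.1295] F [ 2.7 -2.1 -3.3] w 0.0117 j6 0.2 rows [192, 192, 192, 194, 236, 165] pred d=4,8,12,16,20mm [208.3, 205.7, 203.1, 200.7, 198.5] wid [27, 27, 27]
0.012 [[148.0, 201.0], [150.0, 168.0], [165.0, 215.0], [168.0, 182.0]]
0.016 [[147.0, 207.0], [150.0, 175.0], [165.0, 222.0], [167.0, 189.0]]
0.02 [[147.0, 214.0], [149.0, 181.0], [164.0, 228.0], [167.0, 196.0]]
0.024 [[146.0, 220.0], [149.0, 188.0], [164.0, 234.0], [166.0, 202.0]]
```

View pics/c7.png

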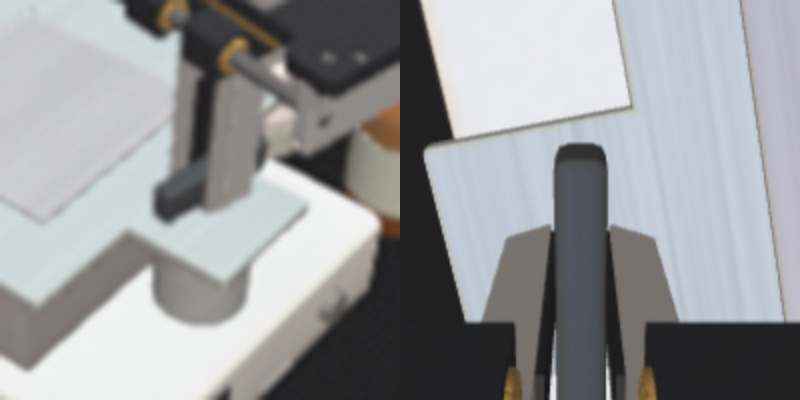

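The bar is clamped squarely at 30 N. Its near lower corner is at side crop (165,220), the same 8 px offset from the 20 mm prediction as the dropped state had from its 12 mm one. That makes it one turn in with the lid flat, so I'm handing in.

```bash
python3 -c "
from bench import robot
print(robot.close_job())"
```

```text
the job is handed in; nothing more can be done
None
```

I handed the job in at about 28 s: the lid is shut, the screw dropped into the thread and was then turned forward about one full turn to roughly 20 mm down, and the fingers still grip the bar at 30 N; the judge's result was not shown.

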